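Close the water bath: each opening gets the cover of its size

ROBOT

A 7-joint arm with a two-finger parallel gripper is mounted at the origin on the work surface. World frame = base frame: x ahead of the robot, y to its left, z up, the work surface at z = 0. Lengths are in m, angles in rad, forces in N, time in s.
With the tool pointing down it reaches from about 0.4 to 0.85 m from the base axis. Payload 10.4 kg.
Tool frame: the origin (TCP) lies on the mounting face of the last link; the fingertips stand r.tips_ahead ahead of it and the grasp point (between the pads) lies 164 mm ahead of it (r.tips_ahead is the distance from the TCP to the fingertips, in m); z points along the fingers, y is the line along which they close (so a half turn about z gives the same grasp; the last joint's range is limited). The gripper opens to 87 mm and grips with 3 to 60 N. Pads are 19 mm wide; open, the fingers measure 117 mm over their backs; the gripper's body (75 mm by 190 mm) begins 51 mm behind the grasp point.
Start: joints at [1.198, 0.332, -0.065, 1.46, 0.022, 1.35, -0.088], TCP at [0.214, -0.587, 0.405] pointing down, gripper open.
Joint ranges: [-2.6, 2.6], [-0.5, 2.12], [-1.47, 1.34], [0.16, 2.42], [-1.27, 4.41], [0.06, 2.06], [-2.6, 2.6]. Speed limits (rad/s): [2.22, 2.22, 2.79, 2.79, 3.14, 3.14, 3.14].

INTERFACE

Orientations are given as a unit quaternion [x, y, z, w].
In Python, from bench import telemetry, imaging, job, r gives the robot as it stands.
- The arm moves only by the tool move_arm, never from a script. Its argument "steps" is a list of rows, each an object of numbers: "dx", "dy", "dz": the shift along the tool's x, y, z in cm; "spin": the turn about the tool's z in rad. In form: [{"dx": .., "dy": .., "dz": .., "spin": ..}, ...]. A call has 1 to 12 rows; each row shifts and turns the commanded pose from where the row before left it, along the tool's axes as they then stand; what a row does not reach is not made up. A row lasts 1/10 s, in which the tool goes at most 50 mm and 8.59 degrees, less where a joint would pass 70% of its speed; a pose out of reach is approached as far as the arm can. A call with a gripper value outside its range is refused whole. "claw" is the finger opening in cm, from 0 to 8.7, set as the call begins (left out, the last holds). The fingers move at their own pace and stop on an object; "squeeze" is the grip in N (left out, the last holds). Time passes only in rows, so rows that do not move let the fingers close. It gives the time, the measured TCP pose, the force, the opening and the grip force at its end, in the units of the state.
- telemetry.read_state(): the state, without advancing time (a new reading comes with each control period).
- imaging.camera(name): name is "scene" or "top"; returns a dict with "img" (420x560x3 uint8, red, green, blue), "camera_matrix" (3x3 intrinsics, pixels), "D" ([k1, k2, p1, p2, k3] as OpenCV has them; the pictures are not rectified), "R" (3x3) and "t" (3): a world point X has camera coordinates R X + t. Camera axes: x right, y down, z forward; pixel columns grow to the right and rows downward; lengths in m; the calibration is good to about 2 mm. A picture is of the moment at which its call begins. There is no depth.
- job.close_job(): hands the job in; it is judged then, once.
The state is a dict: "time": time; "joint_positions": joint angles; "joint_vel": joint speeds; "joint_torque": joint torques, N m; "ee_pos": TCP position; "eef_rot": TCP orientation; "ft_force": force on the tool from outside, world axes, zero at the start; "torque": the same for the moment, N m; "width": finger opening in m; "grip_force": force on a finger pad.
Only numpy, scipy, OpenCV 4.12 (cv2) and the standard library are available. Lean on these libraries where they do the work, as an engineer would, in place of code of your own. Each camera call takes 0.05 s, during which the arm holds its last target. There are 200 camera calls.

TASK

The water bath is drained and finished for the day: close it. Put on each of its four openings the knobbed cover made for it, so that its spigot sits inside the opening and its rim lies flat all round, hiding the hole. Leave the little amber jar that stands among the covers where it is, upright.

Things in the scene. Friction and masses are not known exactly. Their poses are not given: they have to be found in the camera images.
- bath: Four-place laboratory water bath, fixed, empty: beige steel box 310 x 310 mm, 155 mm high, blue control panel on its -y side. Origin: centre of its underside, on the bench; z up, x and y along its sides. Its flat metal top has four places, 75 mm either side of the middle in x and y, each with a fixed reducing ring; which ring is in which place varies.
- ring_xl: Fixed flat steel reducing ring with the largest opening, lying on the bath's top: opening 102 mm, outside 140 mm, 4 mm thick, open to the empty tank below. Origin: centre of the opening at the ring's underside (155 mm above the bench; the ring's upper face is 4 mm higher); z up. Takes cover_xl.
- ring_l: Fixed flat steel reducing ring with the second largest opening, lying on the bath's top: opening 82 mm, outside 140 mm, 4 mm thick, open to the empty tank below. Origin: centre of the opening at the ring's underside (155 mm above the bench; the ring's upper face is 4 mm higher); z up. Takes cover_l.
- ring_m: Fixed flat steel reducing ring with the third largest opening, lying on the bath's top: opening 62 mm, outside 140 mm, 4 mm thick, open to the empty tank below. Origin: centre of the opening at the ring's underside (155 mm above the bench; the ring's upper face is 4 mm higher); z up. Takes cover_m.
- ring_s: Fixed flat steel reducing ring with the smallest opening, lying on the bath's top: opening 42 mm, outside 140 mm, 4 mm thick, open to the empty tank below. Origin: centre of the opening at the ring's underside (155 mm above the bench; the ring's upper face is 4 mm higher); z up. Takes cover_s.
- cover_xl: Loose metal cover, the largest of four, lying on the bench: disc 118 mm across; under it a spigot 86 mm across, 6 mm high (8 mm play all round in ring_xl); on it an upright black grasping knob 22 mm across. Origin: centre of the spigot's underside; z up: disc z = 6 to 10 mm, knob 10 to 42 mm. Seated, its origin is 2 mm below ring_xl's. Below 0.35 kg.
- cover_l: Loose metal cover, the second largest of four, lying on the bench: disc 98 mm across; under it a spigot 66 mm across, 6 mm high (8 mm play all round in ring_l); on it an upright black grasping knob 22 mm across. Origin: centre of the spigot's underside; z up: disc z = 6 to 10 mm, knob 10 to 42 mm. Seated, its origin is 2 mm below ring_l's. Below 0.35 kg.
- cover_m: Loose metal cover, the third largest of four, lying on the bench: disc 78 mm across; under it a spigot 46 mm across, 6 mm high (8 mm play all round in ring_m); on it an upright black grasping knob 22 mm across. Origin: centre of the spigot's underside; z up: disc z = 6 to 10 mm, knob 10 to 42 mm. Seated, its origin is 2 mm below ring_m's. Below 0.35 kg.
- cover_s: Loose metal cover, the smallest of four, lying on the bench: disc 58 mm across; under it a spigot 26 mm across, 6 mm high (8 mm play all round in ring_s); on it an upright black grasping knob 22 mm across. Origin: centre of the spigot's underside; z up: disc z = 6 to 10 mm, knob 10 to 42 mm. Seated, its origin is 2 mm below ring_s's. Below 0.35 kg.
- vial: Little amber glass jar with a white lid, 26 mm across, 45 mm tall, loose, standing among the covers. Origin: centre of its underside; z up. To be left alone.
There are look-alikes about, which are no part of the job. What is shaped like the cover_l but brown or turquoise is not meant. Leave any green or pink look-alike of the cover_m alone.

How it is judged:
At the end, for the whole second after the job is handed in: Each cover lies at rest in the ring of its own size: centred within 10 mm, flat within 2 degrees, its spigot down in the opening (rim no more than 2.5 mm off the ring). The amber jar stands upright within 30 mm of where it was (horizontal distance between cover_xl and ring_xl below 0.01 m and z of cover_xl in the frame of ring_xl between -0.005 and 0.0005 m and angle between each of cover_xl, cover_l, cover_m, cover_s's own z axis and vertical below 0.035 rad and linear speed of each of cover_xl, cover_l, cover_m, cover_s below 0.01 m/s and horizontal distance between cover_l and ring_l below 0.01 m and z of cover_l in the frame of ring_l between -0.005 and 0.0005 m and horizontal distance between cover_m and ring_m below 0.01 m and z of cover_m in the frame of ring_m between -0.005 and 0.0005 m and horizontal distance between cover_s and ring_s below 0.01 m and z of cover_s in the frame of ring_s between -0.005 and 0.0005 m and distance of vial from where it was at the start of the episode below 0.03 m and angle between vial's own z axis and vertical below 0.3 rad); the robot touches nothing.
It fails at once if the amber jar is knocked over or pushed away (distance of vial from where it was at the start of the episode above 0.03 m or angle between vial's own z axis and vertical above 0.5 rad).
It also fails if it takes over 99 s, if anything falls off the work surface, if the arm or the gripper's body presses on something with over 40 N, if the wrist force passes 120 N, or if a joint passes its speed limit or range.

## Working session

There is one attempt and no reset: what is moved stays moved. The work goes in short steps, Python scripts to look and compute and a tool call to move; the robot and the scene stay as the last step left them, time stands still between calls to the robot, and variables do not carry over. Pictures are saved under pics/ and viewed, at most 14 in all, crops included, and the job is handed in when it is done.

Besides the shell and the picture viewer there is one more tool, called after "Emit:" as a command line: name --argument value ..., lists and objects as JSON in quotes. move_arm: Moves the arm, as the interface text tells. Its arguments: {"type":"object","properties":{"steps":{"type":"array","items":{"type":"object","properties":{"dx":{"type":"number"},"dy":{"type":"number"},"dz":{"type":"number"},"spin":{"type":"number"}}}},"claw":{"type":"number"},"squeeze":{"type":"number"}},"required":["steps"]}

```bash
mkdir -p pics; ls; python3 - <<'E'
from bench import telemetry, imaging, job, r
import cv2
for n in("scene","top"):
    c=imaging.camera(n); cv2.imwrite(f"pics/{n}0.png",cv2.cvtColor(c["img"],cv2.COLOR_RGB2BGR))
    print(n,c["camera_matrix"],c["D"],c["R"],c["t"])
s=telemetry.read_state();print(s,r.tips_ahead)
E
```

```text
pics
scene [[525.2863976    0.         274.98500405]
 [  0.         525.2863976  210.24096178]
 [  0.           0.           1.        ]] [0.06747823 0.         0.         0.         0.        ] [[-0.22712726  0.97382375 -0.00897325]
 [ 0.55306621  0.121398   -0.82424529]
 [-0.8015803  -0.19217138 -0.5661618 ]] [ 0.19802108 -0.12966299  1.78608404]
top [[472.91466733   0.         284.18492709]
 [  0.         472.91466733 207.98138813]
 [  0.           0.           1.        ]] [0.02682516 0.         0.         0.         0.        ] [[-3.14286688e-04 -9.99879237e-01  1.55374772e-02]
 [-9.85345631e-01 -2.34057332e-03 -1.70553536e-01]
 [ 1.70569306e-01 -1.53633880e-02 -9.85225902e-01]] [-0.11414854  0.4247139   1.32902398]
{'time': 0.1, 'joint_positions': array([ 1.19839919,  0.33282195, -0.06469509,  1.46084086,  0.02159687,
        1.34989432, -0.08849937]), 'joint_vel': array([ 6.91116865e-04, -9.27580064e-04,  9.60448446e-04, -2.89485506e-03,
       -7.61772529e-04,  4.47533961e-04, -1.59037719e-05]), 'joint_torque': array([ 1.12085789e-03, -6.24544716e+01,  2.42362940e-02, -3.90720177e+01,
       -6.14272454e-02,  3.65268218e-02,  5.97213671e-05]), 'ee_pos': array([ 0.21415998, -0.58704868,  0.40403291]), 'eef_rot': array([ 9.84742763e-01,  1.74015192e-01, -1.37321683e-04, -6.19592332e-04]), 'ft_force': array([0.75788923, 0.88651021, 0.16652931]), 'torque': array([ 0.00045556, -0.03982338, -0.03917294]), 'grip_force': 0.0, 'width': 0.08704745286194446} 0.1822
```

View pics/top0.png

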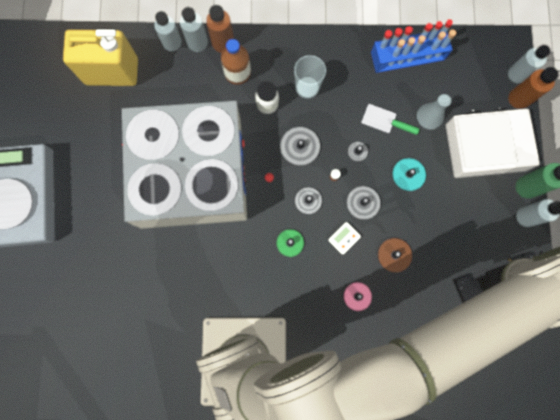

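View pics/scene0.png

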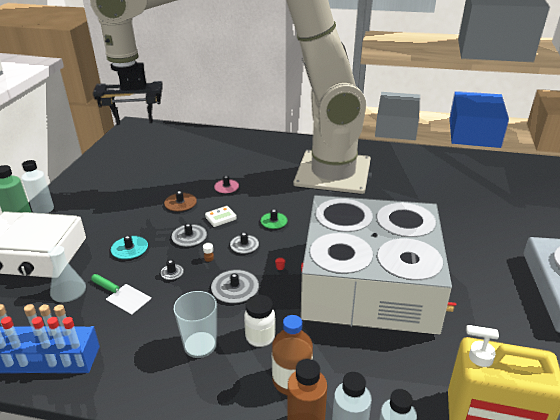

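Top view candidates:
- Grey covers: XL (300,145), L (363,203), M (309,200) and S (358,151).
- Look-alikes to leave alone: turquoise (409,174), brown (395,255), green (290,243) and pink (358,296).
- The jar is at (335,174), with the bath rings on the left.

Next I'll make metric measurements.

```bash
cat > h.py <<'E'
import numpy as np, cv2
from bench import telemetry, imaging, job, r
def ray(c,uv,z):
    n=cv2.undistortPoints(np.array([[uv]],float),c["camera_matrix"],np.array(c["D"]))[0,0]
    R=np.array(c["R"]);o=-R.T@c["t"];d=R.T@[n[0],n[1],1]
    return o+d*(z-o[2])/d[2]
def proj(c,X):
    return cv2.projectPoints(np.array(X,float).reshape(-1,3),cv2.Rodrigues(np.array(c["R"]))[0],np.array(c["t"]),c["camera_matrix"],np.array(c["D"]))[0][:,0]
def ortho(c,z,x0,x1,y0,y1,mm=1.0):
    """image: rows go x1->x0, cols y1->y0"""
    xs=np.arange(x1,x0,-mm/1e3);ys=np.arange(y1,y0,-mm/1e3)
    X,Y=np.meshgrid(xs,ys,indexing='ij');P=np.stack([X,Y,X*0+z],-1)
    m=proj(c,P).reshape(X.shape+(2,)).astype(np.float32)
    return cv2.remap(c["img"],m[...,0],m[...,1],cv2.INTER_LINEAR)
def circ(c,xy,z,rad,search=.02):
    """best circle centre: max mean |radial gradient| at known radius"""
    g=cv2.cvtColor(c["img"],cv2.COLOR_RGB2GRAY).astype(np.float32)
    a=np.linspace(0,2*np.pi,72,endpoint=False);cs=np.stack([np.cos(a),np.sin(a)],1)
    def samp(p,q):
        P=np.c_[p+cs*q,np.full(72,z)];m=proj(c,P).astype(np.float32)
        return cv2.remap(g,m[:,:1],m[:,1:],cv2.INTER_LINEAR)[:,0]
    best=(-1,)
    for step,rng in((.003,search),(.001,.003)):
        p0=np.array(xy if best[0]<0 else best[1]);best=(-1,)
        for dx in np.arange(-rng,rng+1e-6,step):
            for dy in np.arange(-rng,rng+1e-6,step):
                p=p0+[dx,dy];s=np.mean(np.clip(np.abs(samp(p,rad+.0025)-samp(p,rad-.0025)),0,60))
                if s>best[0]:best=(s,p)
    return best[1],best[0]
E
python3 - <<'E'
from h import *
c=imaging.camera("top");s=imaging.camera("scene")
D=dict(xl=((300,145),.059),l=((363,203),.049),m=((309,200),.039),s=((358,151),.029))
for k,(uv,rad) in D.items():
    p=ray(c,uv,.02)[:2]
    print(k,[ (n,*np.round(circ(v,p,.010,rad)[0],4),round(float(circ(v,p,.010,rad)[1]),1)) for n,v in(("top",c),("scene",s))])
for uv in((152,133),(208,130),(154,188),(211,184)):
    p=ray(c,uv,.159)[:2];o=circ(c,p,.159,.070)
    print(uv,"outer",np.round(o[0],4), "scene",np.round(circ(s,p,.159,.070)[0],4),[(q,np.round(circ(c,p,.159,q,.012)[0],4),round(float(circ(c,p,.159,q,.012)[1]),1)) for q in(.021,.031,.041,.051)])
print("vial",ray(c,(335,174),.045))
im=c["img"][110:300,250:450];im2=s["img"][170:310,100:300]
cv2.imwrite("pics/crop.png",cv2.cvtColor(np.vstack([cv2.resize(im,(600,570)[:2],interpolation=cv2.INTER_CUBIC)]),cv2.COLOR_RGB2BGR))
E
```

```text
xl [('top', np.float64(0.6204), np.float64(-0.1604), 59.7), ('scene', np.float64(0.6214), np.float64(-0.1624), 60.0)]
l [('top', np.float64(0.4472), np.float64(-0.3475), 60.0), ('scene', np.float64(0.4492), np.float64(-0.3485), 58.4)]
m [('top', np.float64(0.4538), np.float64(-0.1849), 59.8), ('scene', np.float64(0.4538), np.float64(-0.1849), 57.8)]
s [('top', np.float64(0.6045), np.float64(-0.335), 50.2), ('scene', np.float64(0.6085), np.float64(-0.336), 53.9)]
(152, 133) outer [0.6041 0.2438] scene [0.6051 0.2438] [(0.021, array([0.6041, 0.2418]), 60.0), (0.031, array([0.5941, 0.2538]), 17.9), (0.041, array([0.6221, 0.2278]), 12.7), (0.051, array([0.6161, 0.2278]), 11.2)]
(208, 130) outer [0.6165 0.0944] scene [0.6175 0.0944] [(0.021, array([0.6265, 0.0884]), 38.0), (0.031, array([0.6175, 0.0934]), 59.5), (0.041, array([0.6045, 0.1034]), 19.1), (0.051, array([0.6315, 0.0784]), 19.6)]
(154, 188) outer [0.4543 0.2327] scene [0.4553 0.2317] [(0.021, array([0.4703, 0.2157]), 28.9), (0.031, array([0.4533, 0.2187]), 31.5), (0.041, array([0.4543, 0.2297]), 59.9), (0.051, array([0.4623, 0.2157]), 26.4)]
(211, 184) outer [0.4666 0.0826] scene [0.4676 0.0826] [(0.021, array([0.4816, 0.0966]), 7.4), (0.031, array([0.4826, 0.0686]), 23.7), (0.041, array([0.4546, 0.0796]), 31.4), (0.051, array([0.4656, 0.0826]), 59.6)]
vial [ 0.52431729 -0.26166187  0.045     ]
```

View pics/crop.png

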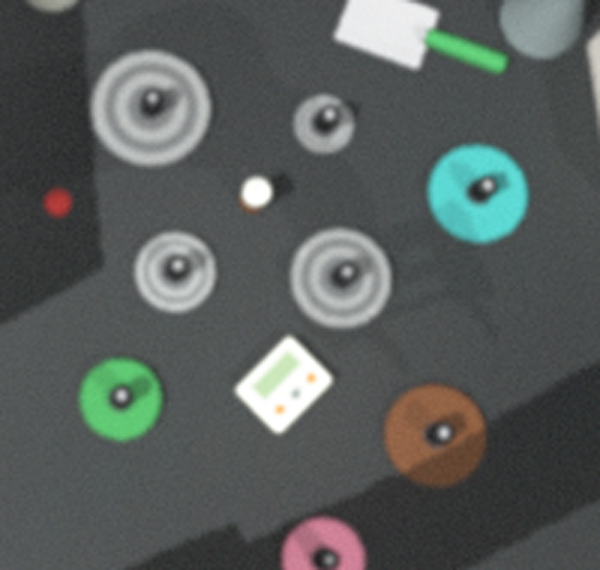

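The crop shows four grey covers and the jar (white lid, crop 256,192), with the coloured look-alikes separate. Both cameras agree to about 2 mm, apart from S in x (4 mm). Ring spacing measures 150 mm, as expected. I'll take S first.

```bash
cat > g.py <<'E'
import sys,numpy as np
from scipy.spatial.transform import Rotation as Ro
from bench import telemetry
s=telemetry.read_state();t=np.array(list(map(float,sys.argv[1:4])))
d=Ro.from_quat(s["eef_rot"]).inv().apply(t-s["ee_pos"])*100
n=int(np.ceil(np.linalg.norm(d)/4.7))
print("cm",d.round(2),"rows",n,"per row",(d/n).round(2),"z",s["ee_pos"][2].round(4),"t",s["time"])
E
python3 g.py .6065 -.3355 .404
```

```text
cm [ 4.548e+01 -1.019e+01  4.000e-02] rows 10 per row [ 4.55 -1.02  0.  ] z 0.4043 t 0.2
```

Emit:
move_arm --claw 5 --squeeze 20 --steps '[{"dx":4.55,"dy":-1.02},{"dx":4.55,"dy":-1.02},{"dx":4.55,"dy":-1.02},{"dx":4.55,"dy":-1.02},{"dx":4.55,"dy":-1.02},{"dx":4.55,"dy":-1.02},{"dx":4.55,"dy":-1.02},{"dx":4.55,"dy":-1.02},{"dx":4.55,"dy":-1.02},{"dx":4.55,"dy":-1.02},{},{}]'

```text
$.steps[0]: bad value
```

```bash
python3 g.py .6065 -.3355 .197
```

```text
cm [ 45.48 -10.17  20.74] rows 11 per row [ 4.13 -0.92  1.89] z 0.4043 t 0.2
```

Emit:
move_arm --claw 5 --squeeze 20 --steps '[{"dx":4.55,"dy":-1.02,"dz":0,"spin":0},{"dx":4.55,"dy":-1.02,"dz":0,"spin":0},{"dx":4.55,"dy":-1.02,"dz":0,"spin":0},{"dx":4.55,"dy":-1.02,"dz":0,"spin":0},{"dx":4.55,"dy":-1.02,"dz":0,"spin":0},{"dx":4.55,"dy":-1.02,"dz":0,"spin":0},{"dx":4.55,"dy":-1.02,"dz":0,"spin":0},{"dx":4.55,"dy":-1.02,"dz":0,"spin":0},{"dx":4.55,"dy":-1.02,"dz":0,"spin":0},{"dx":4.55,"dy":-1.02,"dz":0,"spin":0},{"dx":0,"dy":0,"dz":0,"spin":0},{"dx":0,"dy":0,"dz":0,"spin":0}]'

```text
time: 1.4
ee_pos: [0.6077, -0.3342, 0.4039]
eef_rot: [0.985, 0.175, -0.0, -0.0]
ft_force: [-0.9, -1.7, -0.5]
width: 0.0502
grip_force: 0.0
```

```bash
python3 g.py .6065 -.3355 .197
```

```text
cm [-0.14  0.1  20.69] rows 5 per row [-0.03  0.02  4.14] z 0.4039 t 1.4
```

Emit:
move_arm --steps '[{"dx":-0.14,"dy":0.1,"dz":4.5,"spin":0},{"dx":0,"dy":0,"dz":4.5,"spin":0},{"dx":0,"dy":0,"dz":4.5,"spin":0},{"dx":0,"dy":0,"dz":4,"spin":0},{"dx":0,"dy":0,"dz":2,"spin":0},{"dx":0,"dy":0,"dz":1,"spin":0},{"dx":0,"dy":0,"dz":0,"spin":0},{"dx":0,"dy":0,"dz":0,"spin":0}]'

```text
time: 2.2
ee_pos: [0.6059, -0.3377, 0.2014]
eef_rot: [0.985, 0.174, 0.001, 0.001]
ft_force: [-0.1, 0.3, 1.4]
width: 0.05
grip_force: 0.0
```

```bash
python3 - <<'E'
from h import *
for n in("scene","top"):
    c=imaging.camera(n);u=proj(c,[.6065,-.3355,.03])[0];x,y=map(int,u)
    print(n,u)
    cv2.imwrite(f"pics/g_{n}.png",cv2.resize(cv2.cvtColor(c["img"],cv2.COLOR_RGB2BGR)[max(0,y-50):y+50,x-60:x+60],(480,400),interpolation=cv2.INTER_CUBIC))
E
python3 g.py .6065 -.3355 .197
```

```text
scene [170.65431676 265.12721694]
top [358.68796496 148.39227122]
cm [ 0.09 -0.16  0.48] rows 1 per row [ 0.09 -0.16  0.48] z 0.2018 t 2.3
```

View pics/g_scene.png

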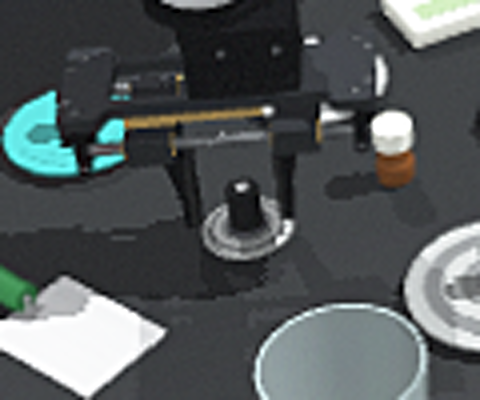

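The close view shows the fingers straddling the S knob (crop 243,205), with the jar clear to the right (crop 393,145). I'll lower slightly and grip.

Emit:
move_arm --steps '[{"dx":0.05,"dy":-0.1,"dz":0.5,"spin":0},{"dx":0,"dy":0,"dz":0,"spin":0},{"dx":0,"dy":0,"dz":0,"spin":0}]'

```text
time: 2.6
ee_pos: [0.6059, -0.3356, 0.1949]
eef_rot: [0.985, 0.174, 0.0, 0.0]
ft_force: [-0.0, 0.3, 0.4]
width: 0.0499
grip_force: 0.0
```

Emit:
move_arm --claw 1 --squeeze 20 --steps '[{"dx":0,"dy":0,"dz":0,"spin":0},{"dx":0,"dy":0,"dz":0,"spin":0},{"dx":0,"dy":0,"dz":0,"spin":0},{"dx":0,"dy":0,"dz":0,"spin":0},{"dx":0,"dy":0,"dz":0,"spin":0},{"dx":0,"dy":0,"dz":0,"spin":0}]'

```text
time: 3.2
ee_pos: [0.6059, -0.3357, 0.1948]
eef_rot: [0.985, 0.174, 0.0, 0.0]
ft_force: [0.0, 0.2, -0.0]
width: 0.0217
grip_force: 20.0
```

Emit:
move_arm --steps '[{"dx":0,"dy":0,"dz":-1,"spin":0},{"dx":0,"dy":0,"dz":-3,"spin":0},{"dx":0,"dy":0,"dz":-4,"spin":0},{"dx":0,"dy":0,"dz":-4,"spin":0},{"dx":0,"dy":0,"dz":-4,"spin":0},{"dx":0,"dy":0,"dz":-4,"spin":0},{"dx":0,"dy":0,"dz":-3,"spin":0},{"dx":0,"dy":0,"dz":0,"spin":0}]'

```text
time: 4.0
ee_pos: [0.6062, -0.3356, 0.4313]
eef_rot: [0.985, 0.174, 0.004, 0.003]
ft_force: [0.5, 0.1, -0.2]
width: 0.0213
grip_force: 20.0
```

```bash
python3 g.py .6046 .2435 .42
```

```text
cm [ 19.69 -54.47   0.9 ] rows 13 per row [ 1.51 -4.19  0.07] z 0.4313 t 4.0
```

Emit:
move_arm --steps '[{"dx":0.8,"dy":-2.2,"dz":0,"spin":0},{"dx":1.6,"dy":-4.4,"dz":0,"spin":0},{"dx":1.6,"dy":-4.4,"dz":0,"spin":0},{"dx":1.6,"dy":-4.4,"dz":0,"spin":0},{"dx":1.6,"dy":-4.4,"dz":0,"spin":0},{"dx":1.6,"dy":-4.4,"dz":0,"spin":0},{"dx":1.6,"dy":-4.4,"dz":0,"spin":0},{"dx":1.6,"dy":-4.4,"dz":0,"spin":0},{"dx":1.6,"dy":-4.4,"dz":0,"spin":0},{"dx":1.6,"dy":-4.4,"dz":0,"spin":0},{"dx":1.6,"dy":-4.4,"dz":0,"spin":0},{"dx":1.6,"dy":-4.4,"dz":0,"spin":0}]'

```text
time: 5.2
ee_pos: [0.6048, 0.2044, 0.4247]
eef_rot: [0.985, 0.174, -0.0, 0.0]
ft_force: [0.8, 0.4, -0.0]
width: 0.0214
grip_force: 20.0
```

Emit:
move_arm --steps '[{"dx":1.3,"dy":-3.6,"dz":0.6,"spin":0},{"dx":0,"dy":0,"dz":0,"spin":0},{"dx":0,"dy":0,"dz":0,"spin":0},{"dx":0,"dy":0,"dz":0,"spin":0}]'

```text
time: 5.6
ee_pos: [0.6055, 0.2398, 0.4187]
eef_rot: [0.985, 0.173, -0.0, 0.001]
ft_force: [0.0, -0.4, -0.5]
width: 0.0216
grip_force: 20.0
```

```bash
python3 g.py .6046 .2435 .351
```

```text
cm [ 0.04 -0.39  6.77] rows 2 per row [ 0.02 -0.19  3.38] z 0.4187 t 5.6
```

Emit:
move_arm --steps '[{"dx":0.04,"dy":-0.39,"dz":2.5,"spin":0},{"dx":0,"dy":0,"dz":2,"spin":0},{"dx":0,"dy":0,"dz":1,"spin":0},{"dx":0,"dy":0,"dz":0.6,"spin":0},{"dx":0,"dy":0,"dz":0.4,"spin":0},{"dx":0,"dy":0,"dz":0.2,"spin":0},{"dx":0,"dy":0,"dz":0,"spin":0},{"dx":0,"dy":0,"dz":0,"spin":0}]'

```text
time: 6.4
ee_pos: [0.6043, 0.2449, 0.3524]
eef_rot: [0.985, 0.174, 0.0, -0.0]
ft_force: [-0.7, -0.4, -1.4]
width: 0.0219
grip_force: 20.0
```

```bash
python3 g.py .6046 .2435 .348
```

```text
cm [-0.02  0.14  0.44] rows 1 per row [-0.02  0.14  0.44] z 0.3524 t 6.4
```

Emit:
move_arm --steps '[{"dx":-0.02,"dy":0.14,"dz":0.2,"spin":0},{"dx":0,"dy":0,"dz":0.2,"spin":0},{"dx":0,"dy":0,"dz":0,"spin":0},{"dx":0,"dy":0,"dz":0,"spin":0}]'

```text
time: 6.8
ee_pos: [0.6046, 0.2433, 0.3478]
eef_rot: [0.985, 0.174, 0.0, 0.0]
ft_force: [-0.3, -0.0, 0.0]
width: 0.0213
grip_force: 20.0
```

Emit:
move_arm --claw 5 --steps '[{"dx":0,"dy":0,"dz":0,"spin":0},{"dx":0,"dy":0,"dz":0,"spin":0},{"dx":0,"dy":0,"dz":0,"spin":0},{"dx":0,"dy":0,"dz":-2,"spin":0},{"dx":0,"dy":0,"dz":-3,"spin":0},{"dx":0,"dy":0,"dz":-3,"spin":0},{"dx":0,"dy":0,"dz":0,"spin":0}]'

```text
time: 7.5
ee_pos: [0.6048, 0.244, 0.4326]
eef_rot: [0.985, 0.174, 0.003, -0.001]
ft_force: [0.3, 1.4, 0.5]
width: 0.0497
grip_force: 0.0
```

```bash
python3 g.py .4538 -.185 .42; python3 - <<'E'
from h import *
for n in("scene","top"):
    c=imaging.camera(n);u=proj(c,[.535,.163,.16])[0];x,y=map(int,u)
    print(n,u,circ(c,(.6046,.2435),.163,.029,.008))
    if n=="scene":cv2.imwrite("pics/p1.png",cv2.resize(cv2.cvtColor(c["img"],cv2.COLOR_RGB2BGR)[y-90:y+90,x-90:x+110],(600,540),interpolation=cv2.INTER_CUBIC))
E
```

```text
cm [-28.9   35.13   1.04] rows 10 per row [-2.89  3.51  0.1 ] z 0.4326 t 7.5
scene [374.65697575 233.31931691] (array([0.6096, 0.2415]), np.float32(43.276855))
top [180.89060068 159.07412479] (array([0.5986, 0.2475]), np.float32(4.3720837))
```

View pics/p1.png

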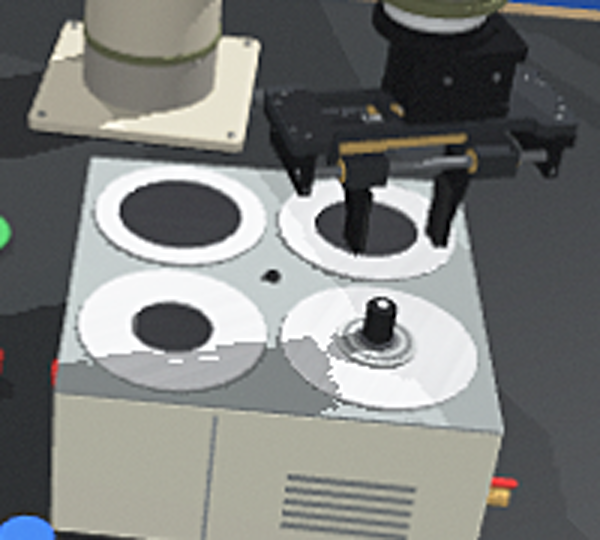

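S is seated, flat in the small ring (crop 378,340). M next.

Emit:
move_arm --steps '[{"dx":-2.9,"dy":3.5,"dz":0.1,"spin":0},{"dx":-2.9,"dy":3.5,"dz":0.1,"spin":0},{"dx":-2.9,"dy":3.5,"dz":0.1,"spin":0},{"dx":-2.9,"dy":3.5,"dz":0.1,"spin":0},{"dx":-2.9,"dy":3.5,"dz":0.1,"spin":0},{"dx":-2.9,"dy":3.5,"dz":0.1,"spin":0},{"dx":-2.9,"dy":3.5,"dz":0.1,"spin":0},{"dx":-2.9,"dy":3.5,"dz":0.1,"spin":0},{"dx":-2.9,"dy":3.5,"dz":0.1,"spin":0},{"dx":-2.9,"dy":3.5,"dz":0.1,"spin":0},{"dx":0,"dy":0,"dz":0,"spin":0},{"dx":0,"dy":0,"dz":0,"spin":0}]'

```text
time: 8.8
ee_pos: [0.4515, -0.1855, 0.4167]
eef_rot: [0.985, 0.173, -0.001, -0.0]
ft_force: [0.6, -0.4, -0.3]
width: 0.0501
grip_force: 0.0
```

```bash
python3 g.py .4538 -.185 .1955
```

```text
cm [ 0.26  0.06 22.12] rows 5 per row [0.05 0.01 4.42] z 0.4167 t 8.8
```

Emit:
move_arm --steps '[{"dx":0.26,"dy":0.06,"dz":4.5,"spin":0},{"dx":0,"dy":0,"dz":4.5,"spin":0},{"dx":0,"dy":0,"dz":4.5,"spin":0},{"dx":0,"dy":0,"dz":4.5,"spin":0},{"dx":0,"dy":0,"dz":2.5,"spin":0},{"dx":0,"dy":0,"dz":1,"spin":0},{"dx":0,"dy":0,"dz":0.3,"spin":0},{"dx":0,"dy":0,"dz":0,"spin":0},{"dx":0,"dy":0,"dz":0,"spin":0},{"dx":0,"dy":0,"dz":0,"spin":0}]'

```text
time: 9.8
ee_pos: [0.4552, -0.1846, 0.201]
eef_rot: [0.985, 0.174, 0.001, 0.001]
ft_force: [0.3, -0.4, 0.3]
width: 0.0501
grip_force: 0.0
```

```bash
python3 g.py .4538 -.185 .1955
```

```text
cm [-0.15 -0.01  0.55] rows 1 per row [-0.15 -0.01  0.55] z 0.201 t 9.8
```

Emit:
move_arm --steps '[{"dx":-0.15,"dy":0,"dz":0.55,"spin":0},{"dx":0,"dy":0,"dz":0,"spin":0},{"dx":0,"dy":0,"dz":0,"spin":0}]'

```text
time: 10.1
ee_pos: [0.4531, -0.185, 0.1942]
eef_rot: [0.985, 0.174, -0.0, -0.0]
ft_force: [-0.8, 0.6, 0.0]
width: 0.0499
grip_force: 0.0
```

Emit:
move_arm --claw 1 --steps '[{"dx":0,"dy":0,"dz":0,"spin":0},{"dx":0,"dy":0,"dz":0,"spin":0},{"dx":0,"dy":0,"dz":0,"spin":0},{"dx":0,"dy":0,"dz":0,"spin":0},{"dx":0,"dy":0,"dz":0,"spin":0}]'

```text
time: 10.6
ee_pos: [0.4533, -0.185, 0.1943]
eef_rot: [0.985, 0.174, 0.0, 0.0]
ft_force: [0.7, 0.1, 0.7]
width: 0.0214
grip_force: 20.0
```

Emit:
move_arm --steps '[{"dx":0,"dy":0,"dz":-1,"spin":0},{"dx":0,"dy":0,"dz":-3,"spin":0},{"dx":0,"dy":0,"dz":-4,"spin":0},{"dx":0,"dy":0,"dz":-4,"spin":0},{"dx":0,"dy":0,"dz":-4,"spin":0},{"dx":0,"dy":0,"dz":-4,"spin":0},{"dx":0,"dy":0,"dz":-3,"spin":0},{"dx":0,"dy":0,"dz":0,"spin":0}]'

```text
time: 11.4
ee_pos: [0.4537, -0.1849, 0.4294]
eef_rot: [0.985, 0.174, 0.003, 0.002]
ft_force: [0.1, 1.0, -0.5]
width: 0.0215
grip_force: 20.0
```

```bash
python3 g.py .617 .0944 .42
```

```text
cm [ 24.91 -20.65   0.98] rows 7 per row [ 3.56 -2.95  0.14] z 0.4294 t 11.4
```

Emit:
move_arm --steps '[{"dx":1.8,"dy":-1.5,"dz":0,"spin":0},{"dx":3.6,"dy":-3,"dz":0,"spin":0},{"dx":3.6,"dy":-3,"dz":0,"spin":0},{"dx":3.6,"dy":-3,"dz":0,"spin":0},{"dx":3.6,"dy":-3,"dz":0,"spin":0},{"dx":3.6,"dy":-3,"dz":0,"spin":0},{"dx":3.4,"dy":-2.7,"dz":0.4,"spin":0},{"dx":1.7,"dy":-1.4,"dz":0.5,"spin":0},{"dx":0,"dy":0,"dz":0,"spin":0},{"dx":0,"dy":0,"dz":0,"spin":0},{"dx":0,"dy":0,"dz":0,"spin":0}]'

```text
time: 12.5
ee_pos: [0.6164, 0.0926, 0.4153]
eef_rot: [0.985, 0.173, -0.0, 0.0]
ft_force: [0.3, -0.6, -0.5]
width: 0.0212
grip_force: 20.0
```

```bash
python3 g.py .617 .0944 .3473
```

```text
cm [ 0.12 -0.15  6.8 ] rows 2 per row [ 0.06 -0.08  3.4 ] z 0.4153 t 12.5
```

Emit:
move_arm --steps '[{"dx":0.12,"dy":-0.15,"dz":2.5,"spin":0},{"dx":0,"dy":0,"dz":2,"spin":0},{"dx":0,"dy":0,"dz":1,"spin":0},{"dx":0,"dy":0,"dz":0.6,"spin":0},{"dx":0,"dy":0,"dz":0.4,"spin":0},{"dx":0,"dy":0,"dz":0,"spin":0},{"dx":0,"dy":0,"dz":0,"spin":0},{"dx":0,"dy":0,"dz":0,"spin":0}]'

```text
time: 13.3
ee_pos: [0.6173, 0.0958, 0.351]
eef_rot: [0.985, 0.174, 0.001, 0.0]
ft_force: [-0.6, 0.3, -0.0]
width: 0.0216
grip_force: 20.0
```

```bash
python3 g.py .617 .0944 .3473
```

```text
cm [-0.08  0.12  0.37] rows 1 per row [-0.08  0.12  0.37] z 0.351 t 13.3
```

Emit:
move_arm --steps '[{"dx":-0.08,"dy":0.12,"dz":0.2,"spin":0},{"dx":0,"dy":0,"dz":0.15,"spin":0},{"dx":0,"dy":0,"dz":0,"spin":0},{"dx":0,"dy":0,"dz":0,"spin":0}]'

```text
time: 13.7
ee_pos: [0.6169, 0.0941, 0.3473]
eef_rot: [0.985, 0.174, 0.0, 0.0]
ft_force: [-2.2, -1.8, 6.2]
width: 0.0216
grip_force: 20.0
```

Emit:
move_arm --claw 5 --steps '[{"dx":0,"dy":0,"dz":0,"spin":0},{"dx":0,"dy":0,"dz":0,"spin":0},{"dx":0,"dy":0,"dz":0,"spin":0},{"dx":0,"dy":0,"dz":-2,"spin":0},{"dx":0,"dy":0,"dz":-3,"spin":0},{"dx":0,"dy":0,"dz":-3,"spin":0},{"dx":0,"dy":0,"dz":0,"spin":0}]'

```text
time: 14.4
ee_pos: [0.6174, 0.0948, 0.4312]
eef_rot: [0.985, 0.174, 0.003, -0.0]
ft_force: [0.2, 0.6, 0.3]
width: 0.0496
grip_force: 0.0
```

```bash
python3 g.py .448 -.348 .42
```

```text
cm [-31.1   35.79   0.96] rows 11 per row [-2.83  3.25  0.09] z 0.4312 t 14.4
```

Emit:
move_arm --steps '[{"dx":-3.1,"dy":3.6,"dz":0.1,"spin":0},{"dx":-3.1,"dy":3.6,"dz":0.1,"spin":0},{"dx":-3.1,"dy":3.6,"dz":0.1,"spin":0},{"dx":-3.1,"dy":3.6,"dz":0.1,"spin":0},{"dx":-3.1,"dy":3.6,"dz":0.1,"spin":0},{"dx":-3.1,"dy":3.6,"dz":0.1,"spin":0},{"dx":-3.1,"dy":3.6,"dz":0.1,"spin":0},{"dx":-3.1,"dy":3.6,"dz":0.1,"spin":0},{"dx":-3.1,"dy":3.6,"dz":0.1,"spin":0},{"dx":-3.1,"dy":3.5,"dz":0.1,"spin":0},{"dx":0,"dy":0,"dz":0,"spin":0},{"dx":0,"dy":0,"dz":0,"spin":0}]'

```text
time: 15.6
ee_pos: [0.448, -0.3501, 0.4159]
eef_rot: [0.985, 0.173, -0.0, -0.0]
ft_force: [-0.5, 0.2, -1.2]
width: 0.0499
grip_force: 0.0
```

```bash
python3 g.py .448 -.348 .1955; python3 - <<'E'
from h import *
for n in("scene","top"):
    c=imaging.camera(n);u=proj(c,[.535,.163,.16])[0];x,y=map(int,u)
    print(n,circ(c,(.6046,.2435),.163,.029,.008),circ(c,(.617,.0944),.163,.039,.008),"z+4",circ(c,(.617,.0944),.167,.039,.008))
    cv2.imwrite(f"pics/p2{n}.png",cv2.resize(cv2.cvtColor(c["img"],cv2.COLOR_RGB2BGR)[y-90:y+90,x-90:x+110],(600,540),interpolation=cv2.INTER_CUBIC))
E
```

```text
cm [ 0.08 -0.18 22.04] rows 5 per row [ 0.02 -0.04  4.41] z 0.4159 t 15.6
scene (array([0.6096, 0.2415]), np.float32(41.62481)) (array([0.625 , 0.0914]), np.float32(45.03056)) z+4 (array([0.621 , 0.0864]), np.float32(36.3908))
top (array([0.6036, 0.2395]), np.float32(33.228516)) (array([0.617 , 0.0894]), np.float32(27.19907)) z+4 (array([0.615 , 0.0894]), np.float32(27.012465))
```

View pics/p2top.png

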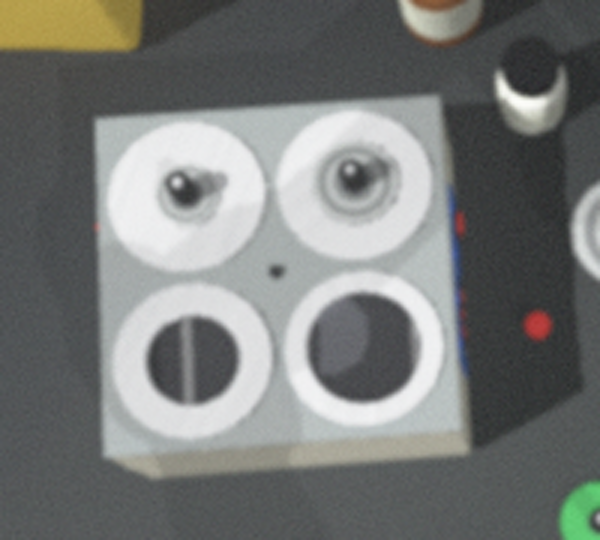

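View pics/p2scene.png

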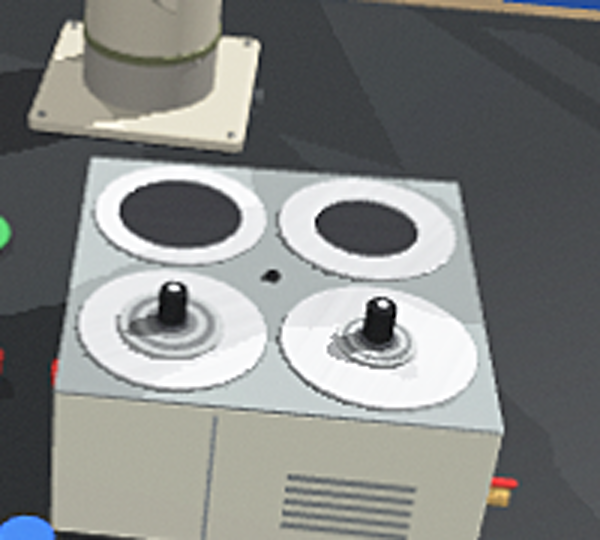

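Both M (crop 172,320 in scene) and S (378,340) lie flat and roughly centred. Contact height also matches seating. Now L.

Emit:
move_arm --steps '[{"dx":0.08,"dy":-0.18,"dz":4.5,"spin":0},{"dx":0,"dy":0,"dz":4.5,"spin":0},{"dx":0,"dy":0,"dz":4.5,"spin":0},{"dx":0,"dy":0,"dz":4.5,"spin":0},{"dx":0,"dy":0,"dz":2.5,"spin":0},{"dx":0,"dy":0,"dz":1,"spin":0},{"dx":0,"dy":0,"dz":0.3,"spin":0},{"dx":0,"dy":0,"dz":0,"spin":0},{"dx":0,"dy":0,"dz":0,"spin":0},{"dx":0,"dy":0,"dz":0,"spin":0}]'

```text
time: 16.7
ee_pos: [0.4493, -0.3475, 0.2002]
eef_rot: [0.985, 0.174, 0.001, 0.001]
ft_force: [-0.8, 0.1, 0.2]
width: 0.0501
grip_force: 0.0
```

```bash
python3 g.py .448 -.348 .1955
```

```text
cm [-0.14  0.    0.47] rows 1 per row [-0.14  0.    0.47] z 0.2002 t 16.7
```

Emit:
move_arm --steps '[{"dx":-0.1,"dy":0,"dz":0.45,"spin":0},{"dx":0,"dy":0,"dz":0,"spin":0},{"dx":0,"dy":0,"dz":0,"spin":0}]'

```text
time: 17.0
ee_pos: [0.4477, -0.3476, 0.1942]
eef_rot: [0.985, 0.174, -0.0, -0.0]
ft_force: [-0.4, -1.1, 0.5]
width: 0.0501
grip_force: 0.0
```

Emit:
move_arm --claw 1 --squeeze 30 --steps '[{"dx":0,"dy":0,"dz":0,"spin":0},{"dx":0,"dy":0,"dz":0,"spin":0},{"dx":0,"dy":0,"dz":0,"spin":0},{"dx":0,"dy":0,"dz":0,"spin":0},{"dx":0,"dy":0,"dz":0,"spin":0}]'

```text
time: 17.5
ee_pos: [0.4479, -0.3476, 0.1943]
eef_rot: [0.985, 0.174, 0.0, 0.0]
ft_force: [-0.5, 0.0, 0.3]
width: 0.0213
grip_force: 30.0
```

Emit:
move_arm --steps '[{"dx":0,"dy":0,"dz":-1,"spin":0},{"dx":0,"dy":0,"dz":-3,"spin":0},{"dx":0,"dy":0,"dz":-4,"spin":0},{"dx":0,"dy":0,"dz":-4,"spin":0},{"dx":0,"dy":0,"dz":-4,"spin":0},{"dx":0,"dy":0,"dz":-4,"spin":0},{"dx":0,"dy":0,"dz":-3,"spin":0},{"dx":0,"dy":0,"dz":0,"spin":0}]'

```text
time: 18.3
ee_pos: [0.4483, -0.3477, 0.4298]
eef_rot: [0.985, 0.174, 0.003, 0.003]
ft_force: [0.2, -0.3, -1.3]
width: 0.0209
grip_force: 30.0
```

```bash
python3 g.py .4546 .2322 .42
```

```text
cm [ 20.47 -54.26   0.71] rows 13 per row [ 1.57 -4.17  0.05] z 0.4298 t 18.3
```

Emit:
move_arm --steps '[{"dx":0.8,"dy":-2.1,"dz":0,"spin":0},{"dx":1.6,"dy":-4.2,"dz":0,"spin":0},{"dx":1.6,"dy":-4.2,"dz":0,"spin":0},{"dx":1.6,"dy":-4.2,"dz":0,"spin":0},{"dx":1.6,"dy":-4.2,"dz":0,"spin":0},{"dx":1.6,"dy":-4.2,"dz":0,"spin":0},{"dx":1.6,"dy":-4.2,"dz":0,"spin":0},{"dx":1.6,"dy":-4.2,"dz":0,"spin":0},{"dx":1.6,"dy":-4.2,"dz":0,"spin":0},{"dx":1.6,"dy":-4.2,"dz":0,"spin":0},{"dx":1.6,"dy":-4.2,"dz":0,"spin":0},{"dx":1.6,"dy":-4.2,"dz":0,"spin":0}]'

```text
time: 19.5
ee_pos: [0.4544, 0.1709, 0.424]
eef_rot: [0.985, 0.174, -0.0, 0.0]
ft_force: [1.5, -0.1, -1.3]
width: 0.0214
grip_force: 30.0
```

Emit:
move_arm --steps '[{"dx":1.3,"dy":-3.5,"dz":0.3,"spin":0},{"dx":0.8,"dy":-2.4,"dz":0.4,"spin":0},{"dx":0,"dy":0,"dz":0,"spin":0},{"dx":0,"dy":0,"dz":0,"spin":0},{"dx":0,"dy":0,"dz":0,"spin":0}]'

```text
time: 20.0
ee_pos: [0.4549, 0.2307, 0.417]
eef_rot: [0.985, 0.173, -0.0, 0.0]
ft_force: [-0.2, 0.4, -2.0]
width: 0.0213
grip_force: 30.0
```

```bash
python3 g.py .4546 .2322 .3473
```

```text
cm [ 0.03 -0.16  6.97] rows 2 per row [ 0.01 -0.08  3.49] z 0.417 t 20.0
```

Emit:
move_arm --steps '[{"dx":0.03,"dy":-0.1,"dz":2.5,"spin":0},{"dx":0,"dy":0,"dz":2,"spin":0},{"dx":0,"dy":0,"dz":1,"spin":0},{"dx":0,"dy":0,"dz":0.6,"spin":0},{"dx":0,"dy":0,"dz":0.5,"spin":0},{"dx":0,"dy":0,"dz":0,"spin":0},{"dx":0,"dy":0,"dz":0,"spin":0},{"dx":0,"dy":0,"dz":0,"spin":0}]'

```text
time: 20.8
ee_pos: [0.4548, 0.233, 0.3518]
eef_rot: [0.985, 0.174, 0.0, -0.0]
ft_force: [-0.4, -0.0, -1.6]
width: 0.021
grip_force: 30.0
```

```bash
python3 g.py .4546 .2322 .3473
```

```text
cm [-0.04  0.07  0.45] rows 1 per row [-0.04  0.07  0.45] z 0.3518 t 20.8
```

Emit:
move_arm --steps '[{"dx":-0.04,"dy":0.07,"dz":0.2,"spin":0},{"dx":0,"dy":0,"dz":0.2,"spin":0},{"dx":0,"dy":0,"dz":0,"spin":0},{"dx":0,"dy":0,"dz":0,"spin":0}]'

```text
time: 21.2
ee_pos: [0.4546, 0.232, 0.3473]
eef_rot: [0.985, 0.174, 0.0, 0.0]
ft_force: [0.3, -0.6, -0.1]
width: 0.0208
grip_force: 30.0
```

Emit:
move_arm --claw 5 --steps '[{"dx":0,"dy":0,"dz":0,"spin":0},{"dx":0,"dy":0,"dz":0,"spin":0},{"dx":0,"dy":0,"dz":0,"spin":0},{"dx":0,"dy":0,"dz":-2,"spin":0},{"dx":0,"dy":0,"dz":-3,"spin":0},{"dx":0,"dy":0,"dz":-3,"spin":0},{"dx":0,"dy":0,"dz":0,"spin":0}]'

```text
time: 21.9
ee_pos: [0.4549, 0.2329, 0.4311]
eef_rot: [0.985, 0.174, 0.003, -0.001]
ft_force: [-0.0, -0.3, 0.3]
width: 0.0494
grip_force: 0.0
```

```bash
python3 g.py .621 -.1614 .42
```

```text
cm [ 2.07 42.73  1.12] rows 10 per row [0.21 4.27 0.11] z 0.4311 t 21.9
```

Emit:
move_arm --steps '[{"dx":0.2,"dy":4.3,"dz":0.1,"spin":0},{"dx":0.2,"dy":4.3,"dz":0.1,"spin":0},{"dx":0.2,"dy":4.3,"dz":0.1,"spin":0},{"dx":0.2,"dy":4.3,"dz":0.1,"spin":0},{"dx":0.2,"dy":4.3,"dz":0.1,"spin":0},{"dx":0.2,"dy":4.3,"dz":0.1,"spin":0},{"dx":0.2,"dy":4.3,"dz":0.1,"spin":0},{"dx":0.2,"dy":4.3,"dz":0.1,"spin":0},{"dx":0.2,"dy":4.3,"dz":0.1,"spin":0},{"dx":0.2,"dy":4,"dz":0.1,"spin":0},{"dx":0,"dy":0,"dz":0,"spin":0},{"dx":0,"dy":0,"dz":0,"spin":0}]'

```text
time: 23.1
ee_pos: [0.6197, -0.163, 0.416]
eef_rot: [0.985, 0.173, -0.001, -0.001]
ft_force: [0.3, 1.0, 0.3]
width: 0.05
grip_force: 0.0
```

```bash
python3 g.py .621 -.1614 .1955
```

```text
cm [ 0.2  -0.08 22.05] rows 5 per row [ 0.04 -0.02  4.41] z 0.416 t 23.1
```

Emit:
move_arm --steps '[{"dx":0.15,"dy":-0.08,"dz":4.5,"spin":0},{"dx":0,"dy":0,"dz":4.5,"spin":0},{"dx":0,"dy":0,"dz":4.5,"spin":0},{"dx":0,"dy":0,"dz":4.5,"spin":0},{"dx":0,"dy":0,"dz":2.5,"spin":0},{"dx":0,"dy":0,"dz":1,"spin":0},{"dx":0,"dy":0,"dz":0.3,"spin":0},{"dx":0,"dy":0,"dz":0,"spin":0},{"dx":0,"dy":0,"dz":0,"spin":0},{"dx":0,"dy":0,"dz":0,"spin":0}]'

```text
time: 24.1
ee_pos: [0.6213, -0.1609, 0.2008]
eef_rot: [0.985, 0.174, 0.001, 0.001]
ft_force: [0.3, 0.5, -0.7]
width: 0.0502
grip_force: 0.0
```

```bash
python3 g.py .621 -.1614 .1955
```

```text
cm [-0.04  0.03  0.53] rows 1 per row [-0.04  0.03  0.53] z 0.2008 t 24.1
```

Emit:
move_arm --steps '[{"dx":0,"dy":0,"dz":0.5,"spin":0},{"dx":0,"dy":0,"dz":0,"spin":0},{"dx":0,"dy":0,"dz":0,"spin":0}]'

```text
time: 24.4
ee_pos: [0.6207, -0.161, 0.1941]
eef_rot: [0.985, 0.174, -0.0, -0.0]
ft_force: [-1.6, -0.2, -0.8]
width: 0.0503
grip_force: 0.0
```

Emit:
move_arm --claw 1 --squeeze 30 --steps '[{"dx":0,"dy":0,"dz":0,"spin":0},{"dx":0,"dy":0,"dz":0,"spin":0},{"dx":0,"dy":0,"dz":0,"spin":0},{"dx":0,"dy":0,"dz":0,"spin":0},{"dx":0,"dy":0,"dz":0,"spin":0}]'

```text
time: 24.9
ee_pos: [0.6208, -0.161, 0.1943]
eef_rot: [0.985, 0.174, 0.0, 0.0]
ft_force: [-0.7, -0.3, 0.5]
width: 0.0213
grip_force: 30.0
```

Emit:
move_arm --steps '[{"dx":0,"dy":0,"dz":-1,"spin":0},{"dx":0,"dy":0,"dz":-3,"spin":0},{"dx":0,"dy":0,"dz":-4,"spin":0},{"dx":0,"dy":0,"dz":-4,"spin":0},{"dx":0,"dy":0,"dz":-4,"spin":0},{"dx":0,"dy":0,"dz":-4,"spin":0},{"dx":0,"dy":0,"dz":-3,"spin":0},{"dx":0,"dy":0,"dz":0,"spin":0}]'

```text
time: 25.7
ee_pos: [0.6212, -0.1605, 0.4301]
eef_rot: [0.985, 0.174, 0.004, 0.002]
ft_force: [1.7, -0.3, -1.6]
width: 0.021
grip_force: 30.0
```

```bash
python3 g.py .467 .0826 .42
```

```text
cm [ -6.15 -28.13   0.85] rows 7 per row [-0.88 -4.02  0.12] z 0.4301 t 25.7
```

Emit:
move_arm --steps '[{"dx":-0.45,"dy":-2,"dz":0,"spin":0},{"dx":-0.9,"dy":-4,"dz":0,"spin":0},{"dx":-0.9,"dy":-4,"dz":0,"spin":0},{"dx":-0.9,"dy":-4,"dz":0,"spin":0},{"dx":-0.9,"dy":-4,"dz":0,"spin":0},{"dx":-0.9,"dy":-4,"dz":0,"spin":0},{"dx":-0.8,"dy":-4,"dz":0.4,"spin":0},{"dx":-0.4,"dy":-2.1,"dz":0.4,"spin":0},{"dx":0,"dy":0,"dz":0,"spin":0},{"dx":0,"dy":0,"dz":0,"spin":0},{"dx":0,"dy":0,"dz":0,"spin":0}]'

```text
time: 26.8
ee_pos: [0.467, 0.081, 0.416]
eef_rot: [0.985, 0.173, -0.0, 0.0]
ft_force: [0.9, -0.4, -2.2]
width: 0.0213
grip_force: 30.0
```

```bash
python3 g.py .467 .0826 .3473
```

```text
cm [ 0.06 -0.15  6.87] rows 2 per row [ 0.03 -0.08  3.44] z 0.416 t 26.8
```

Emit:
move_arm --steps '[{"dx":0.03,"dy":-0.1,"dz":2.5,"spin":0},{"dx":0,"dy":0,"dz":2,"spin":0},{"dx":0,"dy":0,"dz":1,"spin":0},{"dx":0,"dy":0,"dz":0.6,"spin":0},{"dx":0,"dy":0,"dz":0.4,"spin":0},{"dx":0,"dy":0,"dz":0,"spin":0},{"dx":0,"dy":0,"dz":0,"spin":0},{"dx":0,"dy":0,"dz":0,"spin":0}]'

```text
time: 27.6
ee_pos: [0.4668, 0.0831, 0.3519]
eef_rot: [0.985, 0.174, 0.001, 0.0]
ft_force: [-0.6, -0.2, -2.8]
width: 0.0213
grip_force: 30.0
```

```bash
python3 g.py .467 .0826 .3473
```

```text
cm [0.   0.05 0.46] rows 1 per row [0.   0.05 0.46] z 0.3519 t 27.6
```

Afterwards, retreat toward -y to clear the camera's view.

Emit:
move_arm --steps '[{"dx":0,"dy":0.05,"dz":0.2,"spin":0},{"dx":0,"dy":0,"dz":0.2,"spin":0},{"dx":0,"dy":0,"dz":0,"spin":0},{"dx":0,"dy":0,"dz":0,"spin":0}]'

```text
time: 28.0
ee_pos: [0.4668, 0.0825, 0.3472]
eef_rot: [0.985, 0.174, -0.0, 0.0]
ft_force: [-0.3, 0.1, -1.3]
width: 0.0214
grip_force: 30.0
```

Emit:
move_arm --claw 5 --steps '[{"dx":0,"dy":0,"dz":0,"spin":0},{"dx":0,"dy":0,"dz":0,"spin":0},{"dx":0,"dy":0,"dz":0,"spin":0},{"dx":0,"dy":0,"dz":-2,"spin":0},{"dx":0,"dy":0,"dz":-3,"spin":0},{"dx":0,"dy":0,"dz":-3,"spin":0},{"dx":0,"dy":0,"dz":0,"spin":0}]'

```text
time: 28.7
ee_pos: [0.4675, 0.0831, 0.4311]
eef_rot: [0.985, 0.174, 0.003, 0.0]
ft_force: [1.4, 0.1, 0.6]
width: 0.0496
grip_force: 0.0
```

Emit:
move_arm --steps '[{"dx":-1.5,"dy":4,"dz":0,"spin":0},{"dx":-1.5,"dy":4,"dz":0,"spin":0},{"dx":-1.5,"dy":4,"dz":0,"spin":0},{"dx":-1.5,"dy":4,"dz":0,"spin":0},{"dx":-1.5,"dy":4,"dz":0,"spin":0},{"dx":-1.5,"dy":4,"dz":0,"spin":0},{"dx":-1.5,"dy":4,"dz":0,"spin":0},{"dx":-1.5,"dy":4,"dz":0,"spin":0},{"dx":-1.5,"dy":4,"dz":0,"spin":0},{"dx":-1.5,"dy":4,"dz":0,"spin":0},{"dx":0,"dy":0,"dz":0,"spin":0}]'

```text
time: 29.8
ee_pos: [0.4609, -0.3506, 0.4257]
eef_rot: [0.985, 0.17, -0.001, 0.0]
ft_force: [-0.4, 0.1, 0.3]
width: 0.05
grip_force: 0.0
```

```bash
python3 - <<'E'
from h import *
for n in("scene","top"):
    c=imaging.camera(n);u=proj(c,[.535,.1,.16])[0];x,y=map(int,u)
    cv2.imwrite(f"pics/p3{n}.png",cv2.resize(cv2.cvtColor(c["img"],cv2.COLOR_RGB2BGR)[y-90:y+90,max(0,x-100):x+100] if n=="top" else cv2.cvtColor(c["img"],cv2.COLOR_RGB2BGR)[170:320,190:460],None,fx=2.9,fy=2.9,interpolation=cv2.INTER_CUBIC))
E
```

```text
(no output)
```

View pics/p3scene.png

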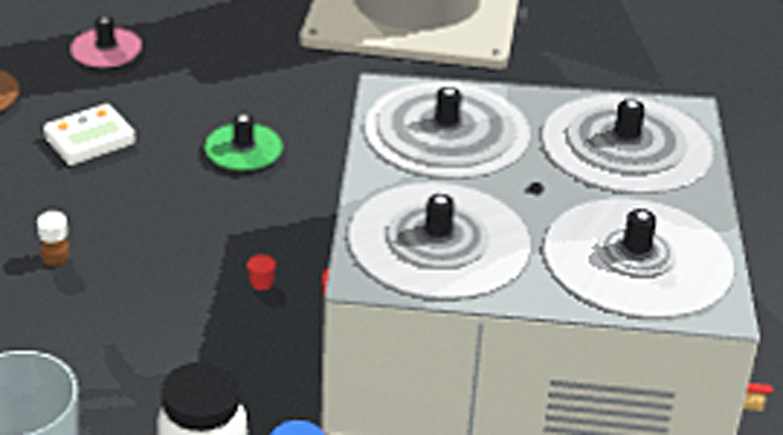

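View pics/p3top.png

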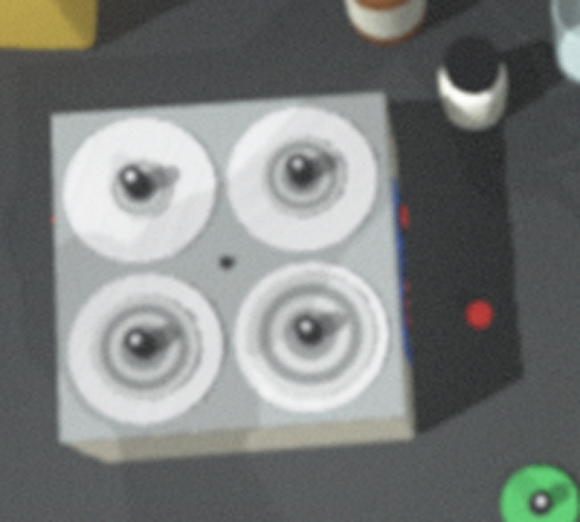

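All four covers lie flat and centred in their own rings, the jar is upright at its place (crop 53,237), and the arm is clear. I'll hand the job in.

```bash
python3 -c "
from bench import job
print(job.close_job())"
```

```text
the job is handed in; nothing more can be done
None
```

I put all four covers on their own rings and left the amber jar standing where it was. I handed the job in at about 30 s; the last pictures show every cover flat, but no verdict came back.

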